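# Put the beads away and snap the caddy's cap home

## Task

Put the six chunky beads away: lift the green building cup, pour them all into the round tub of the blue crayon caddy, and stand the empty cup upright on the table again. Then set the orange snap cap level over the tub's neck and press it straight down until it clicks, and keep pressing past the click until it is fully home. Finish while still holding the cap firmly pressed down; leave the truck, the pencil cup, the stack of cups and the puzzle box alone.

Things in the scene. Friction and masses are not known exactly. Their poses are not given: they have to be found in the camera images.
- caddy: Blue hard-plastic crayon caddy on rubber feet; it does not slide or tip. Origin on the table under the axis of its round bead tub, z up; its +x points from the tub to the crayon tray behind it. Tub: 59 mm outer radius up to a deck at 58 mm height, from which a white neck rises to the rim at 77 mm. Tub floor at 4 mm. Tray with crayons: x 59 to 147, y -56 to 56 mm, up to 97 mm high.
- tub_mouth (a point): Centre of the tub's open mouth: on the tub's axis, at the rim of the white neck, 77 mm above the table. The neck has 40 mm inner and 45 mm outer radius; the rim's outer edge is chamfered (41.5 mm radius at the top, 45 mm from 5 mm lower down), which guides the cap.
- snap_tabs (a point): On the tub's axis, 70.5 mm above the table, level with four red spring tabs, round bumps on the outside of the neck, at 45, 135, 225 and 315 degrees from the caddy's x. They reach 50 mm from the axis and yield inwards. The cap's lip must be pushed down past them.
- cap_home (a point): On the tub's axis, 61 mm above the table: where the cap's origin is when the cap is fully home, its roof on the neck's rim.
- cap: Orange snap cap for the tub's neck, 109 mm across, standing skirt down on the table, about 80 g; any yaw fits. Origin: centre of the skirt's lower edge, z up. Skirt and roof 20 mm high over all, hollow 16 mm deep, 51 mm radius, with an inward lip (47 mm radius, 3 mm high) at its foot. On top a round grip post, 28 mm diameter, from 20 to 54 mm above the origin, with a yellow top.
- cap_grip (a point): On the cap's axis, 43 mm above its origin: TCP height for gripping the post from above (fingertips clear the roof). Set on the neck, the lip rests on the tabs with the cap's origin about 75 mm above the table; 8 to 14 N straight down drives the tabs in over the next 4 mm; then the force drops, they spring out over the lip (click, near 67 mm) and the cap goes on to 61 mm and bears on the rim.
- cup: Green building cup with the beads in it, standing on the table: tapered, 54 mm diameter at the foot, 70 mm at the rim (73 mm over the rolled edge of the top 5 mm), 62 mm high, wall 3 mm, mass about 60 g. Origin at the centre of its underside, z up to the mouth.
- cup_rim (a point): Centre of the cup's mouth, 62 mm above its origin.
- bead0: Chunky round bead, 20 mm diameter, about 12 g, red; origin at its centre. Starts in the cup.
- bead1: Chunky round bead, 20 mm diameter, about 12 g, yellow; origin at its centre. Starts in the cup.
- bead2: Chunky round bead, 20 mm diameter, about 12 g, blue; origin at its centre. Starts in the cup.
- bead3: Chunky round bead, 20 mm diameter, about 12 g, orange; origin at its centre. Starts in the cup.
- bead4: Chunky round bead, 20 mm diameter, about 12 g, purple; origin at its centre. Starts in the cup.
- bead5: Chunky round bead, 20 mm diameter, about 12 g, tan; origin at its centre. Starts in the cup.
- truck: Yellow toy dump truck, 135 mm long, 75 mm wide, 82 mm high, bystander. Origin under its centre.
- pencil_cup: White ceramic pencil cup with pencils, 76 mm diameter, 175 mm high over the pencils, bystander. Origin at the centre of its underside.
- cup_stack: Stack of four nested building cups, 72 mm diameter, 104 mm high, bystander. Origin at the centre of its underside.
- puzzle_lid (a joint): Lid angle of the red wooden puzzle box (130 by 170 by 75 mm, 83 mm over the lid, on the table's right side): 0 shut, grows as it opens; bystander, starts shut.
There are look-alikes about, which are no part of the job. Of the things like the cup, leave any that is purple; of the rest the smaller one is meant.

How it is judged (in metres and radians):
On the way, in this order (a step that is already met when the one before it is completed fails the run):
1. the cup is lifted off the table (height (world z) of cup above 0.05 m), for 0.1 s.
2. all six beads are in the tub (horizontal distance between each of bead0, bead1, bead2, bead3, bead4, bead5 and tub_mouth below 0.04 m and height (world z) of each of bead0, bead1, bead2, bead3, bead4, bead5 below 0.062 m), for 0.2 s.
3. the cap is snapped fully home on the neck and still pressed down (horizontal distance between cap and caddy below 0.004 m and z of cap in the frame of caddy between 0.057 and 0.0625 m and angle between the z axis of cap and the z axis of caddy, either way round below 0.06 rad and angle between cap's own z axis and vertical below 0.06 rad and contact force between cap and caddy above 4 N and contact force between any of the fingers, the arm and cap above 4 N), for 0.3 s.
At the end, for the whole second after the job is handed in: All six beads are in the tub; the cap is home (axis within 4 mm, origin 57 to 62.5 mm above the caddy's foot, level within 0.06 rad) and the robot still presses it, cap on caddy over 4 N; the empty cup stands upright on the table (within 0.12 rad), at rest, let go (all of step 2 and all of step 3 and angle between cup's own z axis and vertical below 0.12 rad and height (world z) of cup below 0.006 m and linear speed of cup below 0.02 m/s and contact force between the fingers and cup below 0.1 N); the arm keeps its last pose, push and grip.
It fails at once if a bystander (truck, pencil cup, cup stack) is pushed more than 30 mm, or the puzzle box is opened (distance of any of truck, pencil_cup, cup_stack from where it was at the start of the episode above 0.03 m or value of joint puzzle_lid above 0.3 rad).
It also fails if it takes over 72 s, if anything falls off the work surface, if the arm or the gripper's body presses on something with over 40 N, if the wrist force passes 120 N, or if a joint passes its speed limit or range.

## Robot

A 6-joint arm with a two-finger parallel gripper is mounted at the origin on the work surface. World frame = base frame: x ahead of the robot, y to its left, z up, the work surface at z = 0. Lengths are in mm, angles in degrees, forces in N, time in s.
With the tool pointing down it reaches from about 300 to 850 mm from the base axis. Payload 4.2 kg.
Tool frame: the origin (TCP) lies between the finger pads, 19 mm behind the fingertips; this is the grasp point; z points along the fingers, y is the line along which they close (so a half turn about z gives the same grasp; the last joint's range is limited). The gripper opens to 91 mm and grips with 3 to 60 N. Pads are 32 mm wide; open, the fingers measure 118 mm over their backs; the gripper's body (76 mm by 178 mm) begins 60 mm behind the grasp point.
Start: joints at [-77.006, 18.312, 89.639, -0, 72.044, -1.146], TCP at [140.476, -557.591, 232.776] pointing down, gripper open.
Joint ranges: [-177.97, 177.97], [-48.28, 115.42], [12.27, 149.76], [-77.06, 257.06], [2.81, 150.46], [-146.56, 146.56]. Speed limits (degrees/s): [147.25, 147.25, 180, 180, 180, 180].

## Interface

Orientations are given as [roll, pitch, yaw] about the fixed x, y, z axes, in that order (R = Rz(yaw) Ry(pitch) Rx(roll)).
In Python, from workcell import env gives the robot as it stands.
- The arm moves only by the shell command python3 -m jog 'ROWS' [FORCE]. ROWS is a JSON object of lists of equal length, an entry for each row: "jaw": the finger opening in mm, from 0 to 91.2; "slide": the shift along the tool's x, y, z in units of 30 mm (1.0 is 30 mm), a list of three; "spin": the turn about the tool's z in units of 8 degrees (1.0 is 8 degrees). In form: {"jaw": [jaw, ...], "slide": [[dx, dy, dz], ...], "spin": [spin, ...]}. A call has 1 to 10 rows; each row shifts and turns the commanded pose from where the row before left it, along the tool's axes as they then stand; what a row does not reach is not made up. A row lasts 1/10 s, in which the tool goes at most 50 mm and 8.59 degrees, less where a joint would pass 70% of its speed; a pose out of reach is approached as far as the arm can. A call is refused whole if a number of a shift passes 1 or a number of a turn 1, either way. A call with a gripper value outside its range is refused whole. The fingers move at their own pace and stop on an object; FORCE is the grip in N (left out, the last holds). Time passes only in rows, so rows that do not move let the fingers close. It gives the time, the measured TCP pose, the force, the opening and the grip force at its end, in the units of the state.
- env.state(): the state, without advancing time (a new reading comes with each control period).
- env.grab_frame(name): name is "side" or "top"; returns the picture (400x640x3 uint8, red, green, blue); there is no depth.
- env.camera_model(name): a dict with "fx", "fy", "cx", "cy" (pixels), "camera_from_world" (4x4, takes a point from world to camera coordinates). Camera axes: x right, y up, looking along -z (the intrinsics and any distortion apply to the point x, -y, -z); pixel columns grow to the right and rows downward; lengths in mm; the calibration is good to about 2 mm. A picture is of the moment at which its call begins. camera_model takes no time and is no camera call.
- env.job_done(): hands the job in; it is judged then, once.
The state is a dict: "time_s": time; "qpos": joint angles; "qvel": joint speeds; "effort": joint torques, N m; "ee_pos": TCP position; "ee_rot": TCP orientation; "force": force on the tool from outside, world axes, zero at the start; "torque": the same for the moment, N m; "gripper_width": finger opening in mm; "gripper_force": force on a finger pad.
Only numpy, scipy, OpenCV 4.12 (cv2) and the standard library are available. Lean on these libraries where they do the work, as an engineer would, in place of code of your own. Each camera call takes 0.05 s, during which the arm holds its last target. There are 200 camera calls.

## Working session

There is one attempt and no reset: what is moved stays moved. The work goes in short steps, Python scripts to look and compute and a shell command to move; the robot and the scene stay as the last step left them, time stands still between calls to the robot, and variables do not carry over. Pictures are saved under pics/ and viewed, at most 10 in all, crops included, and the job is handed in when it is done.

```bash
mkdir -p pics; python3 - <<'E'
from workcell import env
import cv2,numpy as np
for n in("top","side"):
    f=env.grab_frame(n); cv2.imwrite(f"pics/{n}0.png",f[:,:,::-1]); print(n,{k:np.round(v,3).tolist() for k,v in env.camera_model(n).items()})
print(env.state())
E
```

```text
top {'fx': 445.235, 'fy': 445.235, 'cx': 316.912, 'cy': 188.354, 'camera_from_world': [[-0.027, -1.0, -0.005, -41.498], [0.98, -0.028, 0.199, -491.698], [-0.199, 0.0, 0.98, -1380.888], [0.0, 0.0, 0.0, 1.0]]}
side {'fx': 375.387, 'fy': 375.387, 'cx': 326.28, 'cy': 195.742, 'camera_from_world': [[-0.932, -0.363, 0.008, 458.222], [0.231, -0.575, 0.785, -207.261], [-0.28, 0.733, 0.62, -922.614], [0.0, 0.0, 0.0, 1.0]]}
{'time_s': 0.1, 'qpos': array([-7.70079287e+01,  1.83474526e+01,  8.96976732e+01,  1.20169868e-03,
        7.20437286e+01, -1.14682952e+00]), 'qvel': array([-0.07124133, -0.05761411, -0.1818736 ,  0.00139535,  0.01983694,
       -0.08593287]), 'effort': array([ 6.80809553e-04, -4.13334310e+01, -2.32510096e+01,  7.28714559e-02,
        4.22377023e-02, -5.28807846e-05]), 'ee_pos': array([ 140.36362678, -557.18472752,  232.02140605]), 'ee_rot': array([-1.79911186e+02, -2.92074786e-03,  1.41385272e+01]), 'force': array([-0.47846183, -0.15933532, -0.14002559]), 'torque': array([ 0.00443337,  0.02223208, -0.00026786]), 'gripper_force': 0.0, 'gripper_width': 91.3989696020768}
```

View pics/top0.png

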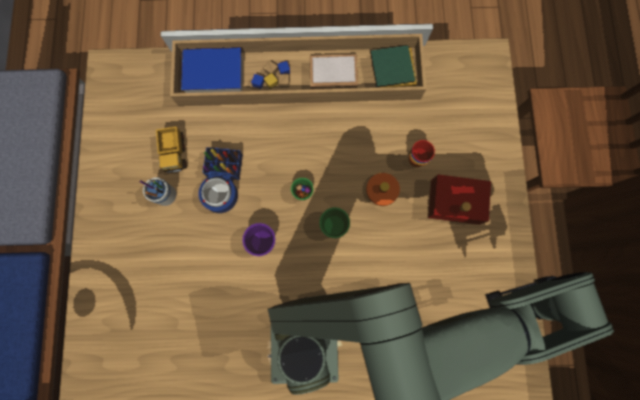

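View pics/side0.png

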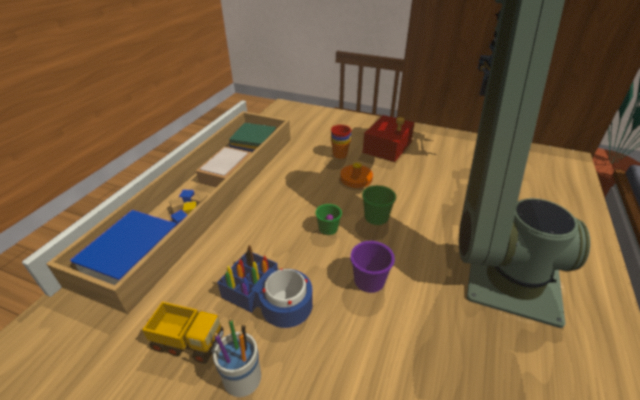

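The top view shows the candidates for the cup: a small green one with beads at (302,188), a larger green one at (335,222) and a purple one at (259,239). I choose (302,188). The caddy tub is at (217,192), the cap at (383,188), and the stack, truck and pencil cup are at (421,153), (170,150) and (155,190). Next is a close crop to check the choice.

```bash
python3 - <<'E'
import cv2,numpy as np
t=cv2.imread("pics/top0.png")[140:220,190:410]; s=cv2.imread("pics/side0.png")[155:335,215:395]
a=cv2.resize(t,(770,280),interpolation=2); b=cv2.resize(s[:, :],(315*1,315),interpolation=2)
# grid ticks
for x in range(190,410,20): cv2.line(a,(int((x-190)*3.5),0),(int((x-190)*3.5),6),(255,255,255),1);cv2.putText(a,str(x),(int((x-190)*3.5),18),0,.35,(255,255,255),1)
for y in range(140,220,10): cv2.putText(a,str(y),(0,int((y-140)*3.5)+4),0,.35,(255,255,255),1)
c=np.zeros((600,770,3),np.uint8); c[:280]=a; c[282:597,:315]=b; 
s2=cv2.resize(cv2.imread("pics/side0.png")[155:245,300:400],(350,315),interpolation=2); c[282:597,320:670]=s2
cv2.imwrite("pics/crop1.png",c)
E
```

```text
(no output)
```

View pics/crop1.png

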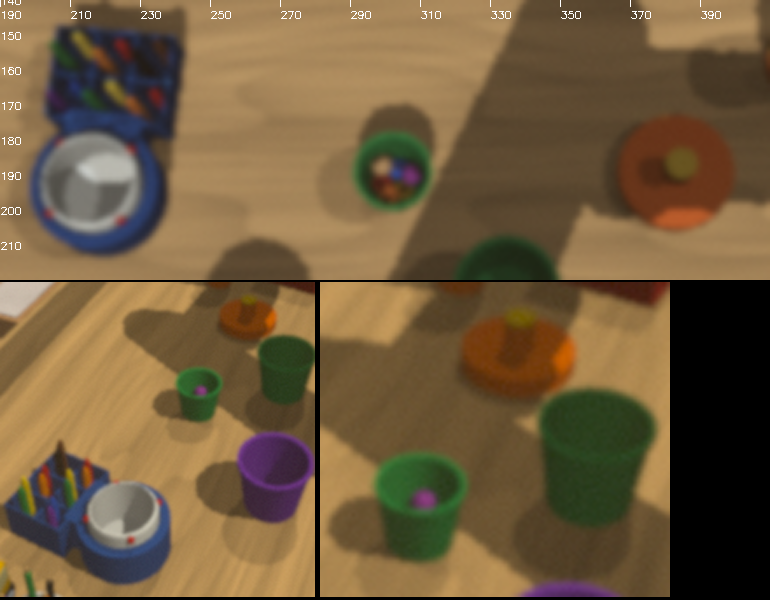

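The crop confirms the small green cup with beads at (302,189). The tub's neck is at about (215.5,192), with red tabs around it, and the cap post's top is at (384,187). Next I'll measure them in both views.

```bash
cat > h.py <<'E'
import numpy as np,cv2
from workcell import env
def ray(n,u,v,z):
    c=env.camera_model(n);T=np.array(c["camera_from_world"]);R,t=T[:3,:3],T[:3,3]
    d=R.T@np.array([(u-c["cx"])/c["fx"],-(v-c["cy"])/c["fy"],-1]);o=-R.T@t
    return (o+d*(z-o[2])/d[2])[:2].round(1)
def proj(n,p):
    c=env.camera_model(n);T=np.array(c["camera_from_world"]);q=T[:3,:3]@np.array(p,float)+T[:3,3]
    return np.array([c["cx"]+c["fx"]*q[0]/-q[2],c["cy"]+c["fy"]*-q[1]/-q[2]]).round(1)
def seg(im,box,lo,hi):
    x0,y0,x1,y1=box;h=cv2.cvtColor(cv2.resize(im[y0:y1,x0:x1],None,fx=4,fy=4,interpolation=2),cv2.COLOR_BGR2HSV)
    m=cv2.inRange(h,lo,hi);cs,_=cv2.findContours(m,0,1);c=max(cs,key=cv2.contourArea)
    e=cv2.fitEllipse(cv2.convexHull(c));M=cv2.moments(c)
    f=lambda x,y:(round((x-1.5)/4+x0,2),round((y-1.5)/4+y0,2))
    return f(*e[0]),(round(e[1][0]/4,1),round(e[1][1]/4,1)),f(M['m10']/M['m00'],M['m01']/M['m00'])
E
python3 - <<'E'
from h import *
T=cv2.imread("pics/top0.png");S=cv2.imread("pics/side0.png")
def show(k,n,s,z): print(k,n,s,"ell->",ray(n,*s[0],z),"cen->",ray(n,*s[2],z))
show("cup","top",seg(T,(285,172,320,205),(45,90,40),(85,255,255)),60)
show("cup","side",seg(S,(310,200,348,240),(45,90,40),(85,255,255)),31)
show("cap","top",seg(T,(360,168,405,212),(3,150,60),(18,255,255)),18)
show("post","top",seg(T,(376,178,394,194),(20,100,60),(35,255,255)),54)
show("post","side",seg(S,(345,155,370,180),(19,100,60),(35,255,255)),54)
show("neck","top",seg(T,(195,170,240,215),(0,0,70),(179,70,255)),77)
show("neck","side",seg(S,(255,260,320,310),(0,0,70),(179,70,255)),77)
show("tubblue","top",seg(T,(190,170,245,220),(105,120,40),(125,255,255)),58)
for a in((131,150),(120,222),(47,215)): print("tab",ray("top",190+a[0]/3.5-.4,140+a[1]/3.5-.4,70.5))
print("tray",ray("top",190+60/3.5,140+28/3.5,97),ray("top",190+182/3.5,140+40/3.5,97))
# gripper check
print(proj("top",env.state()["ee_pos"]))
E
```

```text
cup top ((301.76, 188.12), (21.6, 22.4), (301.72, 188.14)) ell-> [490.3  -7. ] cen-> [490.3  -6.9]
cup side ((328.53, 217.89), (27.5, 30.4), (328.8, 216.79)) ell-> [490.5 -13.3] cen-> [491.4 -17.9]
cap top ((382.51, 188.71), (33.6, 34.3), (382.52, 188.69)) ell-> [ 489.4 -270.4] cen-> [ 489.4 -270.4]
post top ((384.03, 186.48), (7.4, 7.8), (384.06, 186.48)) ell-> [ 489.4 -270.2] cen-> [ 489.4 -270.3]
post side ((356.82, 163.95), (7.4, 10.6), (356.84, 164.13)) ell-> [ 490.5 -269.9] cen-> [ 490.1 -268.9]
neck top ((214.63, 191.82), (34.7, 48.5), (214.71, 191.86)) ell-> [482.8 266.9] cen-> [482.7 266.6]
neck side ((286.15, 286.74), (44.0, 65.9), (285.78, 287.39)) ell-> [477.4 276.2] cen-> [477.3 278.1]
tubblue top ((217.69, 192.91), (33.9, 35.7), (224.79, 200.72)) ell-> [482.8 261.5] cen-> [456.9 238.5]
tab [513.3 229.6]
tab [447.3 238.6]
tab [455.6 304.5]
tray [620.9 288.5] [606.4 178.1]
[509.2 298.5]
```

```bash
python3 - <<'E'
from h import *
T={n:cv2.imread(f"pics/{n}0.png") for n in("top","side")}
L={n:cv2.cvtColor(T[n],cv2.COLOR_BGR2HSV)[:,:,1].astype(np.float32) for n in T}
B={n:T[n][:,:,0].astype(np.float32)-T[n][:,:,2] for n in T}
CM={n:env.camera_model(n) for n in T}
def P(n,c,r,z,a):
    k=CM[n];M=np.array(k["camera_from_world"]);p=np.c_[c[0]+r*np.cos(a),c[1]+r*np.sin(a),np.full(a.shape,z)]@M[:3,:3].T+M[:3,3]
    return (k["cx"]+k["fx"]*p[:,0]/-p[:,2]).astype(np.float32),(k["cy"]+k["fy"]*p[:,1]/p[:,2]).astype(np.float32)
sm=lambda I,n,*q:cv2.remap(I[n],*P(n,*q),1).ravel()
A=np.linspace(0,2*np.pi,180,endpoint=False)
from scipy.optimize import minimize
def fit(f,c0):
    g=[(f((c0[0]+i,c0[1]+j)),c0[0]+i,c0[1]+j) for i in np.arange(-16,16.1,1) for j in np.arange(-16,16.1,1)]
    s=max(g);r=minimize(lambda c:-f(c),s[1:],method="Nelder-Mead");return r.x.round(1),round(-r.fun,1)
F=np.deg2rad(np.arange(130,300,3)) # away from tray
for n in T:
    print(n,"neck",fit(lambda c:(sm(L,n,c,49,77,A)-sm(L,n,c,41,77,A)).mean(),(483,267)))
    ang=F if n=="top" else np.deg2rad(np.arange(60,260,3))
    print(n,"deck",fit(lambda c:(sm(B,n,c,56,58,ang)-sm(B,n,c,63,58,ang)).mean(),(483,267)))
c=(483.5,267);im=[]
for n,b in(("top",(190,170,245,220)),("side",(250,255,325,325))):
    x0,y0,x1,y1=b;s=7 if n=="top" else 5
    m=cv2.resize(T[n][y0:y1,x0:x1],None,fx=s,fy=s,interpolation=2)
    for r,z,col in((43,77,(0,255,0)),(59,58,(0,255,255))):
        u,v=P(n,c,r,z,A);cv2.polylines(m,[np.c_[(u-x0+.5)*s,(v-y0+.5)*s].astype(int)],True,col,1)
    im.append(cv2.copyMakeBorder(m,0,350-m.shape[0],0,0,0))
cv2.imwrite("pics/ov.png",np.hstack(im))
E
```

```text
top neck (array([482.9, 263.3]), np.float64(68.5))
top deck (array([479.4, 257.3]), np.float64(64.8))
side neck (array([474.3, 284.5]), np.float64(63.5))
side deck (array([484.3, 269.8]), np.float64(68.0))
```

View pics/ov.png

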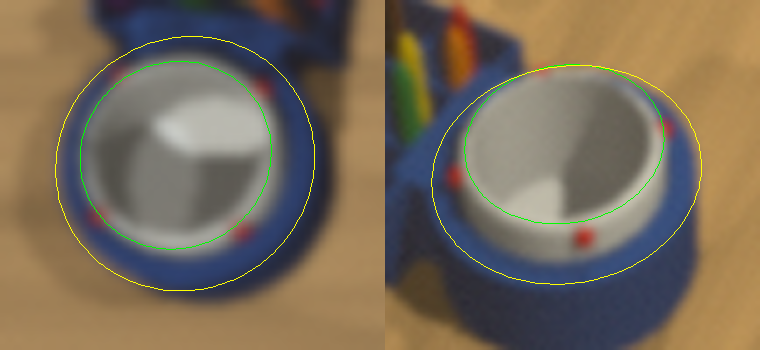

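```bash
python3 - <<'E'
from h import *
print(ray("top",215.35,191.4,70.5),ray("side",284.85,285.15,70.5))
for z in(40,58): print(ray("top",190+186/7,170+165/7,z))
E
```

```text
[485.4 266.2] [484.5 269. ]
[484.3 269.2]
[480.8 265. ]
```

Measured and checked: cup (490.3, -7), cap (489.5, -270), tub axis (484.7, 267), caddy yaw about -7.5°. The tool can't be tilted. So I'll grip the cup by its rim, push its foot against the neck so it swings about the finger axis and pours, then let it swing back.

```bash
python3 -m jog '{"jaw":[91,91,91,91,91,91,91,91,91,91],"slide":[[0,0,0],[0,0,0],[0.6,-0.9,0],[0.6,-0.9,0],[0.6,-0.9,0],[0.6,-0.9,0],[0.6,-0.9,0],[0.6,-0.9,0],[0.6,-0.9,0],[0.6,-0.9,0]],"spin":[0.885,0.885,0,0,0,0,0,0,0,0]}' 8
python3 -m jog '{"jaw":[91,91,91,91,91,91,91,91,91,91],"slide":[[0.6,-0.9,0],[0.6,-0.9,0],[0.6,-0.9,0],[0.6,-0.9,0],[0.6,-0.9,0],[0.6,-0.9,0],[0.6,-0.9,0],[0.6,-0.9,0],[0.6,-0.9,0],[0.6,-0.9,0]],"spin":[0,0,0,0,0,0,0,0,0,0]}'
```

```text
time_s: 1.1
ee_pos: [284.9, -340.3, 232.5]
ee_rot: [-180.0, 0.0, -0.0]
force: [0.3, 0.6, -0.2]
gripper_width: 91.3
gripper_force: 0.0
time_s: 2.1
ee_pos: [465.0, -70.4, 232.4]
ee_rot: [180.0, 0.0, -0.0]
force: [0.6, -0.5, -0.4]
gripper_width: 91.4
gripper_force: 0.0
```

```bash
python3 -m jog '{"jaw":[91,91,91,91,91,91,91,91,91,91],"slide":[[0.28,-0.705,0],[0.28,-0.705,0],[0.28,-0.705,0],[0,0,0.8],[0,0,0.8],[0,0,0.8],[0,0,0.8],[0,0,0.8],[0,0,0.4],[0,0,0]],"spin":[0,0,0,0,0,0,0,0,0,0]}'
python3 - <<'E'
from h import *
a=[]
for n in("top","side"):
    f=env.grab_frame(n)[:,:,::-1];u,v=proj(n,(490,-7,60)).astype(int);a.append(cv2.resize(np.ascontiguousarray(f[v-45:v+45,u-45:u+45]),(400,400),interpolation=2))
cv2.imwrite("pics/grip.png",np.hstack(a))
E
```

```text
time_s: 3.1
ee_pos: [488.2, -8.2, 98.8]
ee_rot: [-180.0, 0.3, -0.0]
force: [-0.0, -0.6, 0.1]
gripper_width: 91.0
gripper_force: 0.0
```

View pics/grip.png

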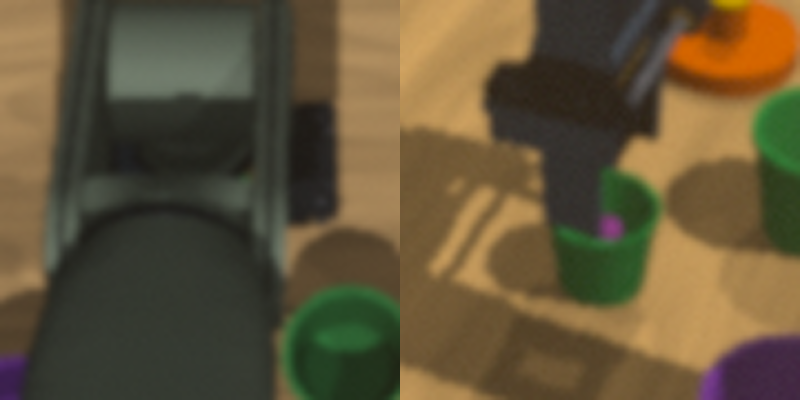

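The side view shows the finger beside the cup, straddling it in line with the rim. I'll go down to rim height and close gently.

```bash
python3 -m jog '{"jaw":[91,91,91,91,60,60,60,60,60,60],"slide":[[0.04,-0.03,0.45],[0,0,0.45],[0,0,0.4],[0,0,0],[0,0,0],[0,0,0],[0,0,0],[0,0,0],[0,0,0],[0,0,0]],"spin":[0,0,0,0,0,0,0,0,0,0]}' 8
```

```text
time_s: 4.2
ee_pos: [491.8, -7.3, 62.5]
ee_rot: [-180.0, -0.1, -0.0]
force: [-0.1, 0.5, 5.9]
gripper_width: 69.0
gripper_force: 8.0
```

```bash
python3 -m jog '{"jaw":[60,60,60,60,60,60,60,60],"slide":[[0,0,-0.2],[0,0,-0.3],[0,0,-0.5],[0,0,-0.6],[0,0,-0.6],[0,0,-0.6],[0,0,-0.5],[0,0,0]],"spin":[0,0,0,0,0,0,0,0]}'
python3 - <<'E'
from h import *
a=[]
for n in("side",):
    f=env.grab_frame(n)[:,:,::-1];u,v=proj(n,(490,-7,140)).astype(int);a.append(cv2.resize(np.ascontiguousarray(f[v-50:v+50,u-50:u+50]),(500,500),interpolation=2))
cv2.imwrite("pics/lift.png",np.hstack(a))
E
```

```text
time_s: 5.0
ee_pos: [492.3, -7.5, 162.9]
ee_rot: [180.0, -0.3, -0.0]
force: [-0.4, -0.5, -1.7]
gripper_width: 69.4
gripper_force: 8.0
```

View pics/lift.png

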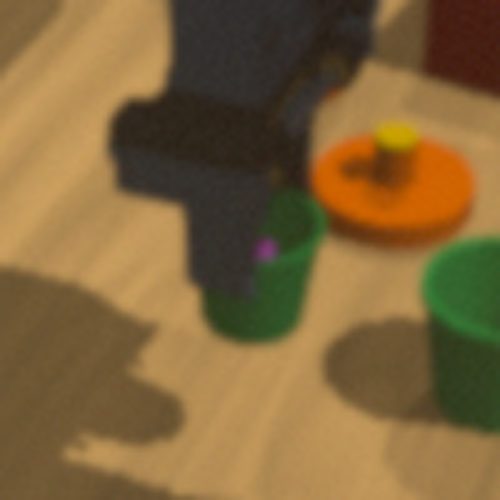

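The cup is lifted upright between the fingers with its beads inside (crop centre about (260,270)). Next it goes to the robot side of the tub.

```bash
python3 -m jog '{"jaw":[60,60,60,60,60,60,60,60,60,60],"slide":[[0,-0.2,0],[-0.1,-0.4,0],[-0.15,-0.5,0],[-0.2,-0.5,0],[-0.2,-0.5,0],[-0.2,-0.5,0],[-0.2,-0.5,0],[-0.2,-0.5,0],[-0.2,-0.5,0],[-0.2,-0.5,0]],"spin":[0,0,0,0,0,0,0,0,0,0]}'
python3 -m jog '{"jaw":[60,60,60,60,60,60,60,60,60,60],"slide":[[-0.2,-0.5,0],[-0.2,-0.5,0],[-0.2,-0.5,0],[-0.2,-0.5,0],[-0.2,-0.5,0],[-0.2,-0.5,0],[-0.2,-0.5,0],[-0.2,-0.5,0],[-0.1,-0.4,0],[0,-0.15,0]],"spin":[0,0,0,0,0,0,0,0,0,0]}'
python3 -m jog '{"jaw":[60,60,60,60,60,60],"slide":[[0,0,0.1],[0,0,0.3],[0,0,0.4],[0,0,0.3],[0,0,0],[0,0,0]],"spin":[0,0,0,0,0,0]}'
```

```text
time_s: 6.05
ee_pos: [440.3, 131.9, 159.9]
ee_rot: [180.0, 0.1, 0.0]
force: [0.8, 0.2, -0.2]
gripper_width: 69.2
gripper_force: 8.0
time_s: 7.05
ee_pos: [389.8, 268.3, 160.2]
ee_rot: [180.0, 0.1, 0.1]
force: [-0.1, 0.1, -0.8]
gripper_width: 69.5
gripper_force: 8.0
time_s: 7.65
ee_pos: [390.7, 266.8, 127.5]
ee_rot: [180.0, 0.0, -0.0]
force: [-0.1, -0.5, -1.5]
gripper_width: 69.6
gripper_force: 8.0
```

```bash
python3 -m jog '{"jaw":[60,60,60,60,60,60,60,60,60,60],"slide":[[0.25,0,0],[0.3,0,0],[0.2,0,0],[0.15,0,-0.02],[0.15,0,-0.02],[0.2,0,-0.02],[0.2,0,-0.02],[0.2,0,0],[0.2,0,0],[0,0,0]],"spin":[0,0,0,0,0,0,0,0,0,0]}'
python3 - <<'E'
from h import *
a=[]
for n in("side",):
    f=env.grab_frame(n)[:,:,::-1];u,v=proj(n,(460,267,110)).astype(int);a.append(cv2.resize(np.ascontiguousarray(f[v-60:v+60,u-60:u+60]),(500,500),interpolation=2))
cv2.imwrite("pics/tilt.png",np.hstack(a))
E
```

```text
time_s: 8.65
ee_pos: [447.1, 267.2, 130.1]
ee_rot: [-180.0, -0.0, -0.0]
force: [-0.7, -0.4, 0.9]
gripper_width: 69.4
gripper_force: 8.0
```

View pics/tilt.png

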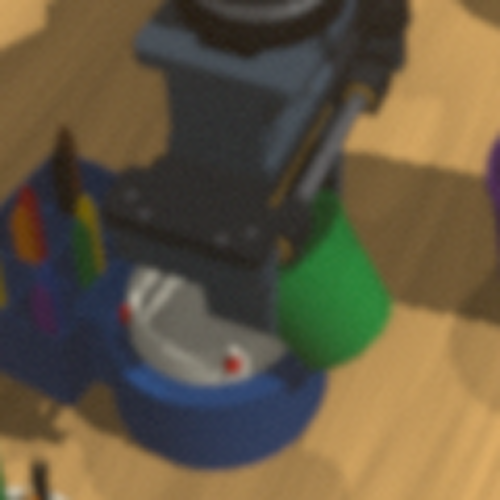

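The pivot works: the cup is tilted about 40° against the neck (crop (330,280)), mouth toward the tub. I'll continue along the computed arc.

```bash
python3 -m jog '{"jaw":[60,60,60,60,60,60,60,60,60,60],"slide":[[0.14,0,0.06],[0.14,0,0.07],[0.13,0,0.07],[0.13,0,0.08],[0.09,0,0.1],[0.09,0,0.11],[0.09,0,0.11],[0.08,0,0.12],[0.08,0,0.12],[0.08,0,0.1]],"spin":[0,0,0,0,0,0,0,0,0,0]}'
python3 -m jog '{"jaw":[60,60,60,60,60,60],"slide":[[0.04,0,0.06],[0,0,0],[0,0,0],[0,0,0],[0,0,0],[0,0,0]],"spin":[0,0,0,0,0,0]}'
python3 - <<'E'
from h import *
a=[]
for n in("side","top"):
    f=env.grab_frame(n)[:,:,::-1];u,v=proj(n,(465,267,100)).astype(int);a.append(cv2.resize(np.ascontiguousarray(f[v-50:v+50,u-50:u+50]),(400,400),interpolation=2))
cv2.imwrite("pics/pour.png",np.hstack(a))
E
```

```text
time_s: 9.7
ee_pos: [480.1, 267.0, 102.4]
ee_rot: [-180.0, -0.3, 0.0]
force: [3.7, -3.0, 3.4]
gripper_width: 69.4
gripper_force: 8.0
time_s: 10.3
ee_pos: [480.6, 267.3, 100.6]
ee_rot: [-180.0, -0.2, 0.0]
force: [5.2, -1.7, 4.3]
gripper_width: 69.4
gripper_force: 8.0
```

View pics/pour.png

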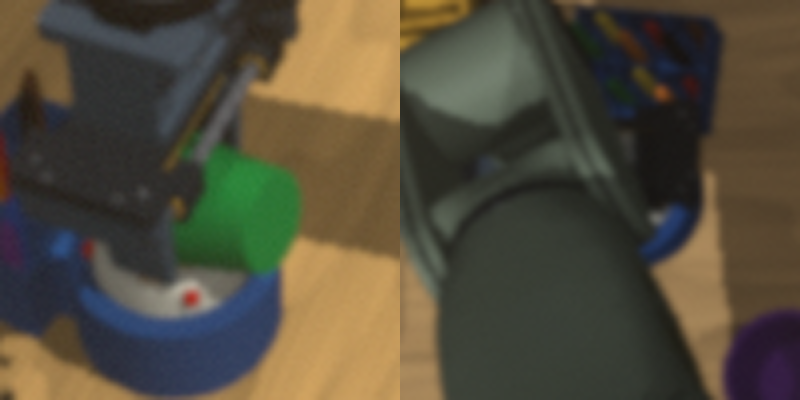

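The cup is just past horizontal with its mouth over the tub (left crop (240,215)). I'll tip it a little further with a small shake, lift off and look.

```bash
python3 -m jog '{"jaw":[60,60,60,60,60,60,60,60,60,60],"slide":[[0.06,0,0.06],[0.06,0,0.06],[-0.1,0,0],[0.1,0,0],[-0.1,0,0],[0.1,0,0],[0,0,0],[0,0,0],[0,0,0],[0,0,0]],"spin":[0,0,0,0,0,0,0,0,0,0]}'
python3 -m jog '{"jaw":[60,60,60,60,60,60,60,60,60,60],"slide":[[-0.1,0,-0.2],[-0.2,0,-0.4],[-0.3,0,-0.6],[-0.5,0,-0.6],[-0.7,0,-0.5],[-0.8,0,0],[-0.8,0,0],[-0.8,0,0],[-0.5,0,0],[0,0,0]],"spin":[0,0,0,0,0,0,0,0,0,0]}'
python3 -m jog '{"jaw":[60,60,60,60,60],"slide":[[0,0.8,0],[0,0.8,0],[0,0.8,0],[0,0.6,0],[0,0,0]],"spin":[0,0,0,0,0]}'
python3 - <<'E'
from h import *
a=[]
for n,p in(("side",(465,267,70)),("side",(340,180,110)),("top",(470,267,60))):
    f=env.grab_frame(n)[:,:,::-1];u,v=proj(n,p).astype(int);u=min(u,595);a.append(cv2.resize(np.ascontiguousarray(f[v-45:v+45,u-45:u+45]),(266,266),interpolation=2))
cv2.imwrite("pics/after.png",np.hstack(a))
E
```

```text
time_s: 11.4
ee_pos: [481.9, 267.1, 96.2]
ee_rot: [180.0, 0.1, -0.0]
force: [0.9, 0.9, 1.0]
gripper_width: 69.3
gripper_force: 8.0
time_s: 12.4
ee_pos: [339.5, 266.7, 165.9]
ee_rot: [180.0, 0.0, 0.1]
force: [1.1, -0.0, -1.7]
gripper_width: 69.1
gripper_force: 8.0
time_s: 12.9
ee_pos: [342.0, 175.7, 165.7]
ee_rot: [180.0, -0.0, -0.2]
force: [0.2, 0.9, -0.3]
gripper_width: 69.6
gripper_force: 8.0
```

View pics/after.png

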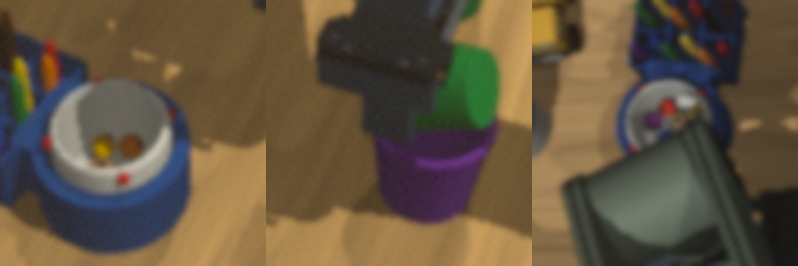

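The tub holds beads: yellow and orange in the side view, red, purple and tan in the top one. The cup stays tilted at about 95° in the grip. I'll ease the grip and jerk upward so it swings back over clear table.

```bash
python3 -m jog '{"jaw":[60,60,60,60,60,60,60,60,60,60],"slide":[[0.6,0.8,0],[0.6,0.8,0],[0.6,0.8,0],[0.6,0.8,0],[0.6,0.8,0],[0.6,0.8,0],[0.6,0.6,0],[0,0,0],[0,0,0],[0,0,0]],"spin":[0,0,0,0,0,0,0,0,0,0]}' 3
python3 -m jog '{"jaw":[60,60,60,60,60,60],"slide":[[0,0,-1],[0,0,0],[0,0,0],[0,0,0],[0,0,0],[0,0,0]],"spin":[0,0,0,0,0,0]}'
python3 - <<'E'
from h import *
a=[]
p=env.state()["ee_pos"]
for n,q in(("side",p),("top",(475,267,30))):
    f=env.grab_frame(n)[:,:,::-1];u,v=proj(n,q).astype(int);a.append(cv2.resize(np.ascontiguousarray(f[v-45:v+45,u-45:u+45]),(400,400),interpolation=2))
cv2.imwrite("pics/right.png",np.hstack(a))
E
```

```text
time_s: 14.05
ee_pos: [466.8, 16.1, 165.3]
ee_rot: [-180.0, 0.1, 0.0]
force: [-0.5, 0.0, -1.3]
gripper_width: 68.9
gripper_force: 3.0
time_s: 14.65
ee_pos: [466.9, 15.3, 194.9]
ee_rot: [180.0, 0.1, -0.0]
force: [0.4, 0.1, 0.2]
gripper_width: 69.1
gripper_force: 3.0
```

View pics/right.png

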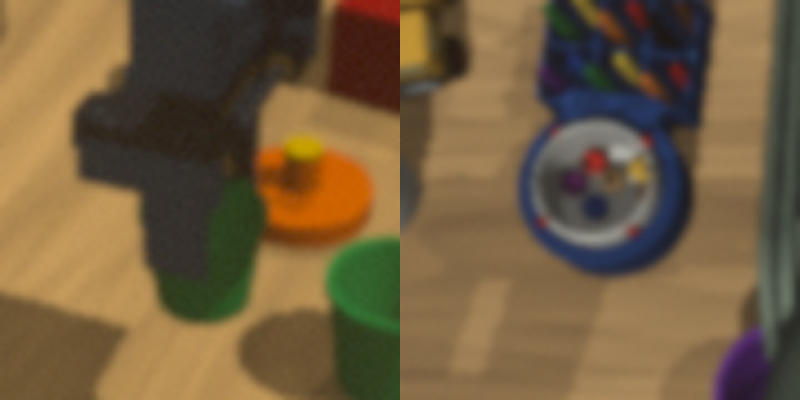

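The cup has swung back to nearly upright and is empty-looking. The tub shows red (597,160), purple (575,180), blue (596,207), tan or orange (612,178) and yellow (638,170). I'll set the cup down here.

```bash
python3 -m jog '{"jaw":[60,60,60,60,60,60,60,60,60,60],"slide":[[0,0,0.5],[0,0,0.7],[0,0,0.8],[0,0,0.8],[0,0,0.7],[0,0,0.4],[0,0,0.2],[0,0,0.1],[0,0,0.1],[0,0,0]],"spin":[0,0,0,0,0,0,0,0,0,0]}'
python3 -m jog '{"jaw":[60,60,60,60,60],"slide":[[0,0,0.07],[0,0,0.05],[0,0,0.05],[0,0,0],[0,0,0]],"spin":[0,0,0,0,0]}'
```

```text
time_s: 15.75
ee_pos: [467.6, 15.1, 66.8]
ee_rot: [180.0, -0.0, -0.0]
force: [0.3, -0.5, -0.1]
gripper_width: 68.8
gripper_force: 3.0
time_s: 16.25
ee_pos: [467.8, 14.9, 61.8]
ee_rot: [180.0, -0.1, -0.0]
force: [0.5, -2.1, 3.1]
gripper_width: 69.4
gripper_force: 3.0
```

```bash
python3 -m jog '{"jaw":[60,60,75,91,91,91,91,91],"slide":[[0,0,0.04],[0,0,0],[0,0,0],[0,0,0],[0,0,0],[0,0,0],[0,0,0],[0,0,0]],"spin":[0,0,0,0,0,0,0,0]}'
python3 -m jog '{"jaw":[91,91,91,91,91,91,91,91,91,91],"slide":[[0,0,-0.3],[0,0,-0.6],[0,0,-0.9],[0,0,-0.9],[0,0.5,-0.9],[0,1,0],[0,1,0],[0,1,0],[0,1,0],[0,1,0]],"spin":[0,0,0,0,0,0,0,0,0,0]}'
python3 - <<'E'
from h import *
t=env.grab_frame("top")[:,:,::-1].copy();s=env.grab_frame("side")[:,:,::-1].copy()
u,v=proj("side",(467,15,30)).astype(int);print(u,v)
print(seg(s,(u-25,v-28,u+25,v+28),(45,90,40),(85,255,255)), "expected foot/rim",proj("side",(467,15,0)),proj("side",(467,15,62)))
u2,v2=proj("top",(475,267,20)).astype(int)
a=[];
for f,(x,y),r in((s,(u,v),40),(s,proj("side",(484,267,60)).astype(int),30),(t,(u2,v2),25)): a.append(cv2.resize(f[y-r:y+r,x-r:x+r],(266,266),interpolation=2))
cv2.imwrite("pics/placed.png",np.hstack(a))
print(ray("top",*seg(t,(285,168,335,215),(45,90,40),(85,255,255))[0],60))
E
```

```text
time_s: 17.05
ee_pos: [467.3, 15.2, 60.2]
ee_rot: [-180.0, 0.0, -0.0]
force: [0.3, -0.7, 0.6]
gripper_width: 91.0
gripper_force: 0.0
time_s: 18.05
ee_pos: [467.2, -151.0, 169.0]
ee_rot: [180.0, -0.1, -0.0]
force: [-0.7, -0.5, -0.6]
gripper_width: 90.8
gripper_force: 0.0
332 226
((np.float64(333.94), np.float64(224.88)), (25.2, 31.2), (np.float64(333.18), np.float64(224.81))) expected foot/rim [332.6 234.6] [333.1 217.9]
[467.4  12.6]
```

View pics/placed.png

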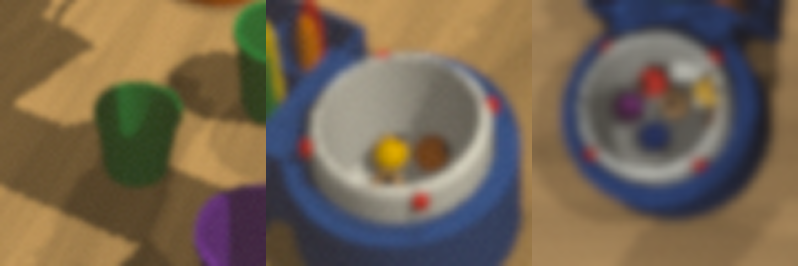

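```bash
python3 - <<'E'
from h import *
u2,v2=proj("top",(475,267,20)).astype(int);us,vs=proj("side",(484,267,60)).astype(int)
for k,x,y in(("red",655,82),("purp",630,104),("blue",655,136),("tan?",677,103),("yel",705,95),("white",687,70)): print(k,ray("top",u2-25+(x-532)/5.32,v2-25+y/5.32,14))
for k,x,y in(("yel",392,153),("brown",432,152),("low",390,178)): print(k,ray("side",us-30+(x-266)/4.433,vs-30+y/4.433,14))
t=env.grab_frame("top");c=cv2.resize(t[v2-25:v2+25,u2-25:u2+25],(266,266),interpolation=2)
for x,y in((145,103),(173,95),(155,70),(165,115),(150,125)): print(x,y,c[y,x])
p=cv2.imread("pics/placed.png")
for x,y in((432,152),(392,153),(390,178)): print(x,p[y,x,::-1])
E
```

```text
red [510.2 277. ]
purp [496.7 292.2]
blue [476.1 276.4]
tan? [496.5 263.1]
yel [501.1 245.9]
white [517.2 257.3]
yel [502.3 247.8]
brown [483.1 239.5]
low [496.3 262.3]
145 103 [106  83  58]
173 95 [176 142  63]
155 70 [175 174 165]
165 115 [91 87 79]
150 125 [89 86 80]
432 [109  65  27]
392 [216 166   0]
390 [114  90  60]
```

All six beads are accounted for: tan at (496,263) agrees in both views, and orange at (483,240) is hidden from the top view by the wall. The cup stands upright and empty at (467,13). Next is the cap.

```bash
python3 -m jog '{"jaw":[91,91,91,91,91,91,91,91,91,91],"slide":[[0.15,0.6,0],[0.15,0.9,0],[0.15,0.9,0],[0.15,0.9,0],[0.14,0.66,0.2],[0,0,0.8],[0,0,0.8],[0,0,0.6],[0,0,0],[0,0,0]],"spin":[0,0,0,0,0,0,0,0,0,0]}'
```

```text
time_s: 19.2
ee_pos: [489.7, -268.2, 96.4]
ee_rot: [-180.0, 0.0, 0.0]
force: [0.1, -0.0, 0.7]
gripper_width: 90.8
gripper_force: 0.0
```

```bash
python3 -m jog '{"jaw":[91,91,91,91,20,20,20,20,20,20],"slide":[[0,0.06,0.7],[0,0,0.6],[0,0,0.48],[0,0,0],[0,0,0],[0,0,0],[0,0,0],[0,0,0],[0,0,0],[0,0,0]],"spin":[0,0,0,0,0,0,0,0,0,0]}' 45
python3 -m jog '{"jaw":[20,20,20,20,20,20,20,20,20,20],"slide":[[0,0,0],[0,0,0],[0,0,0],[0,0,-0.2],[0,0,-0.5],[0,0,-0.8],[0,0,-1],[0,0,-1],[0,0,-0.7],[0,0,0]],"spin":[0,0,0,0,0,0,0,0,0,0]}'
```

```text
time_s: 20.2
ee_pos: [489.5, -270.5, 43.0]
ee_rot: [180.0, -0.0, -0.0]
force: [-0.1, -0.4, -0.4]
gripper_width: 45.7
gripper_force: 0.0
time_s: 21.2
ee_pos: [491.2, -271.4, 172.3]
ee_rot: [179.8, -0.4, -0.0]
force: [0.8, 0.8, -1.2]
gripper_width: 27.4
gripper_force: 45.0
```

```bash
python3 -m jog '{"jaw":[20,20,20,20,20,20,20,20,20,20],"slide":[[0,-0.4,0],[0,-0.8,0],[0,-1,0],[0,-1,0],[0,-1,0],[0,-1,0],[0,-1,0],[0,-1,0],[0,-1,0],[0,-1,0]],"spin":[0,0,0,0,0,0,0,0,0,0]}'
python3 -m jog '{"jaw":[20,20,20,20,20,20,20,20,20,20],"slide":[[0,-1,0],[0,-1,0],[0,-1,0],[0,-1,0],[0,-1,0],[-0.05,-1,0],[-0.1,-0.8,0],[0,-0.6,0],[0,-0.3,0],[0,0,0]],"spin":[0,0,0,0,0,0,0,0,0,0]}'
python3 -m jog '{"jaw":[20,20,20],"slide":[[0,0,0],[0,0,0],[0,0,0]],"spin":[0,0,0]}'
python3 - <<'E'
from h import *
p=env.state()["ee_pos"];print(p)
s=env.grab_frame("side")[:,:,::-1].copy()
u,v=proj("side",p-[0,0,30]).astype(int);print(u,v)
e=seg(s,(u-40,v-35,u+40,v+35),(3,150,60),(18,255,255));print(e,ray("side",*e[2],p[2]-33))
# same blob on table at start for bias
s0=cv2.imread("pics/side0.png");e=seg(s0,(330,155,385,195),(3,150,60),(18,255,255));print(e,ray("side",*e[2],10))
E
```

```text
time_s: 22.2
ee_pos: [487.7, 7.4, 166.9]
ee_rot: [-180.0, 0.2, -0.0]
force: [0.4, 0.3, -0.8]
gripper_width: 27.2
gripper_force: 45.0
time_s: 23.2
ee_pos: [484.0, 237.2, 167.4]
ee_rot: [179.9, 0.1, 0.1]
force: [-0.6, -0.7, -0.0]
gripper_width: 27.4
gripper_force: 45.0
time_s: 23.5
ee_pos: [485.1, 235.7, 168.8]
ee_rot: [180.0, 0.0, -0.1]
force: [0.1, 0.1, -1.1]
gripper_width: 26.9
gripper_force: 45.0
[485.12285909 235.71472517 168.75029151]
289 252
((np.float64(288.96), np.float64(256.48)), (42.7, 58.3), (np.float64(291.41), np.float64(259.9))) [474.3 249.7]
((355.91, 175.66), (26.7, 35.9), (355.95, 176.28)) [ 488.5 -262.8]
```

```bash
python3 -m jog '{"jaw":[20,20,20,20,20,20,20,20,20,20],"slide":[[0,-0.4,0],[0,-0.4,0],[0,-0.24,0],[0,0,0.4],[0,0,0.5],[0,0,0.4],[0,0,0.2],[0,0,0],[0,0,0],[0,0,0]],"spin":[0,0,0,0,0,0,0,0,0,0]}'
python3 -m jog '{"jaw":[20,20,20,20,20,20],"slide":[[0,0,0.05],[0,0,0.05],[0,0,0.03],[0,0,0.03],[0,0,0],[0,0,0]],"spin":[0,0,0,0,0,0]}'
```

```text
time_s: 24.55
ee_pos: [485.6, 267.9, 124.4]
ee_rot: [-180.0, -0.1, -0.0]
force: [0.3, -0.2, -0.4]
gripper_width: 27.3
gripper_force: 45.0
time_s: 25.15
ee_pos: [485.2, 267.7, 119.0]
ee_rot: [180.0, -0.0, -0.0]
force: [0.2, 0.5, -1.2]
gripper_width: 27.0
gripper_force: 45.0
```

```bash
python3 -m jog '{"jaw":[20,20,20,20],"slide":[[0,0,0.05],[0,0,0.05],[0,0,0],[0,0,0]],"spin":[0,0,0,0]}'
python3 -m jog '{"jaw":[20,20,20,20],"slide":[[0,0,0.05],[0,0,0.05],[0,0,0],[0,0,0]],"spin":[0,0,0,0]}'
```

```text
time_s: 25.55
ee_pos: [485.4, 267.9, 116.9]
ee_rot: [-180.0, -0.1, -0.0]
force: [-0.4, 0.7, 4.5]
gripper_width: 27.3
gripper_force: 45.0
time_s: 25.95
ee_pos: [486.1, 268.0, 115.4]
ee_rot: [-179.9, -0.2, -0.0]
force: [-1.5, -1.3, 12.1]
gripper_width: 27.2
gripper_force: 45.0
```

```bash
python3 -m jog '{"jaw":[20,20,20,20,20,20],"slide":[[0,0,0.05],[0,0,0.05],[0,0,0.05],[0,0,0.05],[0,0,0],[0,0,0]],"spin":[0,0,0,0,0,0]}'
python3 -m jog '{"jaw":[20,20,20,20,20,20],"slide":[[0,0,0.05],[0,0,0.05],[0,0,0.05],[0,0,0.05],[0,0,0],[0,0,0]],"spin":[0,0,0,0,0,0]}'
```

```text
time_s: 26.55
ee_pos: [484.6, 267.5, 106.2]
ee_rot: [179.9, 0.1, -0.0]
force: [-0.1, 0.9, -2.4]
gripper_width: 27.2
gripper_force: 45.0
time_s: 27.15
ee_pos: [485.4, 267.8, 103.5]
ee_rot: [-180.0, -0.1, -0.0]
force: [-4.2, -2.6, 14.3]
gripper_width: 27.2
gripper_force: 45.0
```

```bash
python3 -m jog '{"jaw":[20,20,20,20,20,20,20,20],"slide":[[0,0,0.03],[0,0,0],[0,0,0],[0,0,0],[0,0,0],[0,0,0],[0,0,0],[0,0,0]],"spin":[0,0,0,0,0,0,0,0]}'
python3 - <<'E'
from h import *
t=env.grab_frame("top")[:,:,::-1].copy();s=env.grab_frame("side")[:,:,::-1].copy()
e=seg(t,(285,168,335,215),(45,90,40),(85,255,255));print(e,ray("top",*e[0],60))
a=[]
for f,q in((s,proj("side",(484,267,80))),(s,proj("side",(467,15,30)))):
    x,y=q.astype(int);a.append(cv2.resize(f[y-40:y+40,x-40:x+40],(390,390),interpolation=2))
cv2.imwrite("pics/end.png",np.hstack(a));print(env.state()["force"])
E
```

```text
time_s: 27.95
ee_pos: [485.4, 267.8, 103.5]
ee_rot: [-180.0, -0.1, -0.0]
force: [-6.2, -3.5, 20.0]
gripper_width: 27.4
gripper_force: 45.0
((295.33, 195.03), (21.6, 22.4), (295.36, 195.02)) [468.5  13.9]
[-5.159766   -3.56681911 19.65770991]
```

```bash
python3 -c "
from workcell import env
print(env.job_done())"
```

```text
the job is handed in; nothing more can be done
None
```

The job is handed in at about 28 s, verdict not shown: all six beads located in the tub, the empty cup upright at (468, 14), and the cap clicked home and still pressed with about 20 N; I viewed 11 pictures, one over the limit of 10.

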